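# Lock a stud in the trolley's T-slot rail

## Robot

A 6-joint arm with a two-finger parallel gripper is mounted at the origin on a cart in front of the work surface, level with it; the furniture and walls round the work are solid. World frame = base frame: x ahead of the robot, y to its left, z up, the work surface at z = 0. Lengths are in m, angles in rad, forces in N, time in s.
With the tool pointing down it reaches from about 0.375 to 0.9 m from the base axis. Payload 3.1 kg.
Tool frame: the origin (TCP) lies midway between the tips of the shut fingers; the grasp point (between the pads) lies 19 mm behind it; x points along the fingers, z is the direction in which the jaws open and shut, and the axes are right-handed (so a half turn about x gives the same grasp; the last joint's range is limited). The gripper opens to 85 mm and grips with 20 to 120 N. Pads are 22 mm wide; open, the fingers measure 114 mm over their backs; the gripper's body (76 mm by 85 mm) begins 54 mm behind the grasp point. The pads swing forward as they close: fully open they stand 13 mm farther back than shut.
Start: joints at [0.932, 0.527, 1.433, -0, 1.181, -0.178], TCP at [0.277, 0.56, 0.231] pointing down, gripper open.
Joint ranges: [-3.08, 3.08], [-0.75, 2.2], [0.22, 2.44], [-1.43, 4.57], [0, 2.65], [-2.85, 2.85]. Speed limits (rad/s): [2.79, 2.79, 3.14, 3.14, 3.14, 3.14].

## Interface

Orientations are given as a unit quaternion [x, y, z, w].
In Python, from station import status, snapshot, camera_params, ticket gives the robot as it stands.
- The arm moves only by the tool arm_command, never from a script. Its argument "series" is a list that holds one entry, the list of rows, each a list of 4 numbers: the shift along the tool's x, y, z in mm, then the turn about the tool's x in rad. A call has 1 to 10 rows; each row shifts and turns the commanded pose from where the row before left it, along the tool's axes as they then stand; what a row does not reach is not made up. A row lasts 1/10 s, in which the tool goes at most 50 mm and 8.59 degrees, less where a joint would pass 70% of its speed; a pose out of reach is approached as far as the arm can. A call is refused whole if a number of a shift passes 50 or a number of a turn 0.15, either way. A call with a gripper value outside its range is refused whole. "jaw" is the opening in per cent of the stroke, from 0 (shut) to 100 (fully open), set as the call begins (left out, the last holds). The fingers move at their own pace and stop on an object; "force" is the grip in N (left out, the last holds). Time passes only in rows, so rows that do not move let the fingers close. It gives the time, the measured TCP pose, the force and the opening at its end, in the units of the state.
- status.sense(): the state, without advancing time (a new reading comes with each control period).
- snapshot(name): name is "side" or "top"; returns the picture (400x640x3 uint8, red, green, blue); there is no depth.
- camera_params(name): a dict with "fovy" (degrees; the focal length in pixels is half the picture's height over the tangent of half this angle, whatever the lens; pixels are square), "cx", "cy" (the principal point, pixels), "extrinsics" (4x4, takes a point from camera to world coordinates). Camera axes: x right, y down, z forward; pixel columns grow to the right and rows downward; lengths in m; the calibration is good to about 2 mm. A picture is of the moment at which its call begins. camera_params takes no time and is no camera call.
- ticket.sign_off(): hands the job in, once; it reports no verdict.
The state is a dict: "t": time; "q": joint angles; "qd": joint speeds; "tau": joint torques, N m; "tcp_pos": TCP position; "tool_rot": TCP orientation; "force": force on the tool from outside, world axes, zero at the start; "ft_torque": the same for the moment, N m; "finger_gap": opening from 0.0 (shut) to 1.0 (fully open).
Only numpy, scipy, OpenCV 4.12 (cv2) and the standard library are available. Lean on these libraries where they do the work, as an engineer would, in place of code of your own. Each camera call takes 0.05 s, during which the arm holds its last target. There are 200 camera calls.

## Task

Fit the orange locking stud to the trolley's slotted rail so that a fence can be bolted on there: take it out of its grey parking block and drop its head into the slot at the blue marks until the flange sits on the rail. Slide it gently along the slot, away from the blue end, until you feel it come up against the hidden stop, twist it a quarter turn there so that it locks crosswise under the lips, and let go. Use no more than about 2 kg of force on the rail (20 N) and leave everything else alone.

Things in the scene. Friction and masses are not known exactly. Their poses are not given: they have to be found in the camera images.
- stud_grip (a point): Centre of the orange grip of the loose locking stud (about 0.18 kg): an upright flat bar 34 mm long (its x), 16 mm thick (its y), 40 mm high, from 24 mm below to 16 mm above this point. Grip it across the 16 mm. z is up along the stud. Below the bar is a round steel flange, 36 mm across, 4 mm thick, its underside 28 mm below this point. Not measured while held.
- stud: The stud as a whole; origin at the centre of its head's underside, 50 mm below stud_grip, same axes. Below the flange a round neck, 13 mm across, 11 mm long, then the steel hammer head: 30 mm long (x, like the grip), 14 mm wide (y), 11 mm high, corners cut so that it turns within a 31 mm circle, foot narrowed to 26 x 11 mm.
- rail: Fixed aluminium T-slot rail, 265 mm long (x, along the slot), 64 mm wide (y), 32 mm high; origin under its centre, z up. An open slot runs along the middle of its top, 16 mm wide, lips 8 mm thick, mouth bevelled to 22 mm. With the flange resting on the rail's top the stud's head hangs free below the lips, 4 mm above the channel floor, and stud_grip is 60 mm above the rail's origin.
- rail_entry (a point): The entry: middle of the slot, level with the rail's top, half-way along the 40 mm blue bars on the lips, 95 mm from the rail's centre towards its -x end; axes as the rail's. From here the stud slides towards +x. Under the lips the channel is as narrow as the slot, so the head cannot turn, except in a wide pocket just before the hidden stop.
- rail_run (a point): Point in the slot, level with the rail's top, 40 mm from the rail's centre towards +x. The hidden stop differs from time to time and is not measured: the stud meets it with its centre at up to 50 mm either side of this point. The stop is sprung black rubber: 1.5 N at first touch, 1.2 N more per mm, 9 mm of travel, then rigid.
- rail_pocket (a point): Same point as rail_run; about the pocket, which lies against the stop wherever that is: the head can be turned, either way, with the stud from 2 mm short of touching the stop to 5 mm pushed into it. After a quarter turn the head lies crosswise under the lips, clear of the stop. Elsewhere, or pushed in deeper, twisting only jams it.
- park_block: Fixed grey parking block, 60 x 50 x 26 mm, origin at the centre of its underside; the stud stands in its 36 x 18 mm socket, flange on its top, head inside, and must be lifted at least 24 mm to come free. Its axes are the stud's to about 2 degrees.
- tub_white: Bystander: white round lidded tub, 152 mm wide, 136 mm high; origin at the centre of its underside. Leave it where it is.
- tub_red: Bystander: tub with red lid, 130 mm wide, 110 mm high; origin at the centre of its underside. Leave it where it is.
- slide_box: Bystander: flat dark blue slide box, 103 x 171 x 36 mm; origin at the centre of its underside. Leave it where it is.
- reagent_bottle: Bystander: white plastic reagent bottle with black cap, 86 mm wide, 224 mm high; origin at the centre of its underside. Leave it where it is.
- coplin_jar: Bystander: glass staining jar with purple dye, 62 mm wide, 118 mm high; origin at the centre of its underside. Leave it where it is.
- dropper_1: Bystander: small brown dropper bottle standing on the red tray, 33 mm wide, 91 mm high; origin at the centre of its underside. Leave it where it is.
- dropper_2: Bystander: larger brown dropper bottle standing on the red tray, 38 mm wide, 103 mm high; origin at the centre of its underside. Leave it where it is.
- coverslip_box: Bystander: blue and white coverslip box, 52 x 52 x 23 mm; origin at the centre of its underside. Leave it where it is.
There are look-alikes about, which are no part of the job. What is shaped like the stud but green, pink or purple is not meant.

How it is judged:
On the way, in this order (a step that is already met when the one before it is completed fails the run):
1. the stud's head is down in the slot at the blue marks, flange on the rail (z of stud_grip in the frame of rail between 0.055 and 0.063 m and y of stud_grip in the frame of rail between -0.004 and 0.004 m and angle between stud_grip's own z axis and vertical below 0.1 rad and angle between the x axis of stud_grip and the x axis of rail, either way round below 0.25 rad and x of stud_grip in the frame of rail below -0.065 m), for 0.2 s.
2. the stud has been slid along the slot, still seated and not yet turned, to the region of the stop (z of stud_grip in the frame of rail between 0.055 and 0.063 m and y of stud_grip in the frame of rail between -0.004 and 0.004 m and angle between stud_grip's own z axis and vertical below 0.1 rad and angle between the x axis of stud_grip and the x axis of rail, either way round below 0.25 rad and x of stud_grip in the frame of rail above -0.03 m), for 0.1 s.
3. the stud is turned crosswise under the lips (z of stud_grip in the frame of rail between 0.055 and 0.063 m and y of stud_grip in the frame of rail between -0.004 and 0.004 m and angle between stud_grip's own z axis and vertical below 0.1 rad and angle between the x axis of stud_grip and the y axis of rail, either way round below 0.25 rad and x of stud_grip in the frame of rail above -0.02 m), for 0.2 s.
At the end, for the whole second after the job is handed in: The stud stands in the slot by the stop, flange on the rail within 3 mm, upright within 0.1 rad, within 4 mm of the slot's middle, its grip crosswise to the rail within 0.25 rad, released and at rest (all of step 3 and linear speed of stud below 0.02 m/s and contact force between the fingers and stud below 0.1 N); the robot touches nothing.
It fails at once if the stud is forced against the rail or its stop with more than 25 N (contact force between stud and rail above 25 N).
It fails at once if a bystander is shifted by more than 20 mm (distance of any of tub_white, tub_red, slide_box, reagent_bottle, coplin_jar, dropper_1, dropper_2, coverslip_box from where it was at the start of the episode above 0.02 m).
It also fails if it takes over 56 s, if anything falls off the work surface, if the arm or the gripper's body presses on something with over 40 N, if the wrist force passes 120 N, or if a joint passes its speed limit or range.

## Working session

There is one attempt and no reset: what is moved stays moved. The work goes in short steps, Python scripts to look and compute and a tool call to move; the robot and the scene stay as the last step left them, time stands still between calls to the robot, and variables do not carry over. Pictures are saved under pics/ and viewed, about 8 in all and at most 12, crops included, and the job is handed in when it is done.

Besides the shell and the picture viewer there is one more tool, called after "Request:" as name(argument=value, ...), one argument or row to a line, values as JSON. arm_command: Moves the arm, as the interface text tells. Its arguments: {"type":"object","properties":{"series":{"type":"array"},"jaw":{"type":"number"},"force":{"type":"number"}},"required":["series"]}

```bash
mkdir -p pics; ls
python3 - <<'E'
from station import status, snapshot, camera_params
import cv2
for n in("side","top"):
    im=snapshot(n); cv2.imwrite(f"pics/{n}0.png",im[:,:,::-1]); p=camera_params(n); print(n,p)
s=status.sense(); print(s)
E
```

```text
pics
side {'fovy': 43.744752248709304, 'cx': 313.9524182290168, 'cy': 197.95660346751998, 'extrinsics': array([[ 0.98747182, -0.04901874,  0.14998856,  0.31109141],
       [-0.15695017, -0.40336619,  0.90147787, -1.08879611],
       [ 0.01631101, -0.91372473, -0.40600625,  0.55548609],
       [ 0.        ,  0.        ,  0.        ,  1.        ]])}
top {'fovy': 43.85125932936379, 'cx': 323.20805014444915, 'cy': 202.89270595366375, 'extrinsics': array([[ 0.00334653, -0.99699963,  0.07733389,  0.43423957],
       [-0.99994452, -0.00410877, -0.00969948, -0.00985112],
       [ 0.00998813, -0.07729714, -0.99695807,  1.22069509],
       [ 0.        ,  0.        ,  0.        ,  1.        ]])}
{'t': 0.1, 'q': array([ 9.32499095e-01,  5.28366318e-01,  1.43371705e+00, -5.90441212e-06,
        1.18142681e+00, -1.78502174e-01]), 'qd': array([ 0.00124925, -0.00101173, -0.00311843,  0.00223195, -0.00020768,
       -0.00023132]), 'tau': array([-1.31015258e-05, -4.43303955e+01, -1.78586018e+01, -2.31910835e-04,
        3.92196758e-03,  5.14585579e-06]), 'tcp_pos': array([0.27695404, 0.5595959 , 0.23045388]), 'tool_rot': array([-0.37315787,  0.60141268,  0.37265514,  0.60015343]), 'force': array([-0.25157021,  0.67224019,  0.34234284]), 'ft_torque': array([ 0.01512526,  0.00942363, -0.01735311]), 'finger_gap': 1.0005860476991215}
```

View pics/top0.png

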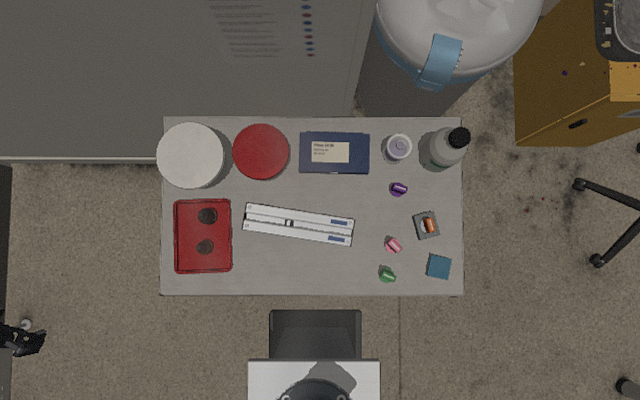

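View pics/side0.png

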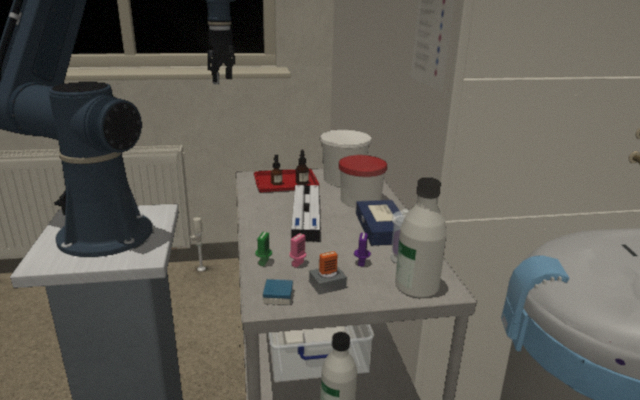

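Run:
```python
import cv2,numpy as np
t=cv2.imread('pics/top0.png');s=cv2.imread('pics/side0.png')
a=cv2.resize(t[195:255,236:366],None,fx=6,fy=6,interpolation=cv2.INTER_CUBIC)
b=cv2.resize(t[205:245,405:450],(270,240),interpolation=cv2.INTER_CUBIC)
c=cv2.resize(s[180:295,285:350],(260,460)[:2],interpolation=cv2.INTER_CUBIC)[:240]
c=cv2.resize(s[245:295,300:356],(269,240),interpolation=cv2.INTER_CUBIC)
d=cv2.resize(s[180:240,285:340],(241,240),interpolation=cv2.INTER_CUBIC)
o=np.hstack([b,c,d]);o=np.pad(o,((0,0),(0,780-o.shape[1]),(0,0)))
cv2.imwrite('pics/crop1.png',np.vstack([a,o[:240]]))
```

```text
(no output)
```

View pics/crop1.png

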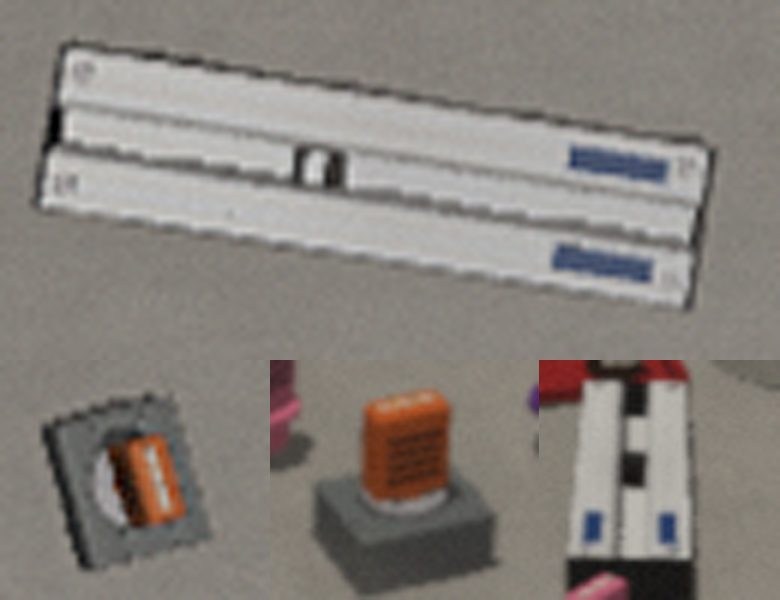

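```bash
cat > h.py <<'E'
import numpy as np
from station import camera_params
def ray(n,px):
    p=camera_params(n);f=200/np.tan(np.radians(p['fovy']/2));E=p['extrinsics']
    px=np.atleast_2d(px).astype(float)
    d=np.c_[(px[:,0]-p['cx'])/f,(px[:,1]-p['cy'])/f,np.ones(len(px))]@E[:3,:3].T
    return E[:3,3],d
def atz(n,px,z):
    o,d=ray(n,px);return o+d*((z-o[2])/d[:,2])[:,None]
def proj(n,P):
    p=camera_params(n);f=200/np.tan(np.radians(p['fovy']/2));E=p['extrinsics']
    c=(np.atleast_2d(P)-E[:3,3])@E[:3,:3]
    return np.c_[c[:,0]/c[:,2]*f+p['cx'],c[:,1]/c[:,2]*f+p['cy']]
E
python3 - <<'E'
import cv2
from h import *
np.set_printoptions(precision=4,suppress=True)
k=lambda u,s,o:(np.array(u)+.5)/s-.5+np.array(o)
r=atz('top',k([(65,43),(712,148),(688,308),(38,208)],6,(236,195)),.032)
print('rail',r,np.linalg.norm(np.roll(r,-1,0)-r,axis=1),r.mean(0))
ax=(r[0]+r[3]-r[1]-r[2])/2;ax/=np.linalg.norm(ax);print('ax',ax,np.arctan2(ax[1],ax[0]))
b=atz('top',k([(45,68),(172,35),(210,180),(85,208)],6,(405,205)),.026)
print('block',b,np.linalg.norm(np.roll(b,-1,0)-b,axis=1),b.mean(0))
for i in range(4):
    e=np.roll(b,-1,0)[i]-b[i];print(np.degrees(np.arctan2(e[1],e[0])))
im=cv2.imread('pics/top0.png');hsv=cv2.cvtColor(im,cv2.COLOR_BGR2HSV)
t=atz('top',k([(145,75),(168,73),(185,160),(163,164)],6,(405,205)),.070)
print('top',t,t.mean(0))
m=cv2.inRange(hsv,(100,90,50),(125,255,255));m[:,:320]=0;m[:200]=0;m[250:]=0;m[:,360:]=0
n,_,st,c=cv2.connectedComponentsWithStats(m)
bl=[c[i] for i in range(1,n) if st[i,4]>15]
B=atz('top',bl,.032);print('blue',B,B.mean(0)); 
# side check: blue, orange
s=cv2.imread('pics/side0.png');h=cv2.cvtColor(s,cv2.COLOR_BGR2HSV)
m=cv2.inRange(h,(3,120,80),(16,255,255));m[:245]=0;m[295:]=0;m[:,:310]=0;m[:,350:]=0
ys,xs=np.nonzero(m);print('side orange bbox',xs.min(),xs.max(),ys.min(),ys.max(),xs.mean(),ys.mean())
R=r.mean(0);e=R-.095*ax
print('entry from corners',e, 'dark', (atz('top',k([(300,165),(343,170)],6,(236,195)),.032)-R)@ax)
g=t.mean(0)-[0,0,.016]; 
for P in(g,b.mean(0)+[0,0,.028]):print('proj side grip',proj('side',P),'and ctr',proj('side',P-[0,0,.004]))
c=k([(594-539,527-360),(667-539,527-360)],(241/55,4),(285,180));print('side blue',atz('side',c,.032))
E
```

```text
rail [[ 0.5284  0.1626  0.032 ]
 [ 0.4875 -0.0959  0.032 ]
 [ 0.4238 -0.0863  0.032 ]
 [ 0.4626  0.1723  0.032 ]] [0.2617 0.0644 0.2615 0.0666] [0.4756 0.0382 0.032 ]
ax [0.1524 0.9883 0.    ] 1.4177755368893867
block [[ 0.4963 -0.2359  0.026 ]
 [ 0.5098 -0.2872  0.026 ]
 [ 0.4516 -0.3017  0.026 ]
 [ 0.4402 -0.2513  0.026 ]] [0.0531 0.06   0.0516 0.0582] [ 0.4745 -0.269   0.026 ]
-75.27713888205106
-166.03846615463425
102.72322982570009
15.41605941937748
top [[ 0.4914 -0.2663  0.07  ]
 [ 0.4923 -0.2752  0.07  ]
 [ 0.4586 -0.2814  0.07  ]
 [ 0.4571 -0.2728  0.07  ]] [ 0.4749 -0.2739  0.07  ]Traceback (most recent call last):
  File "<stdin>", line 18, in <module>
  File "h.py", line 9, in atz
    o,d=ray(n,px);return o+d*((z-o[2])/d[:,2])[:,None]
        ~~~^^^^^^
  File "h.py", line 6, in ray
    d=np.c_[(px[:,0]-p['cx'])/f,(px[:,1]-p['cy'])/f,np.ones(len(px))]@E[:3,:3].T
             ~~^^^^^
IndexError: index 0 is out of bounds for axis 1 with size 0
```

Run:
```python
import cv2
from h import *
from station import status
from scipy.spatial.transform import Rotation as Ro
np.set_printoptions(precision=4,suppress=True)
k=lambda u,s,o:(np.array(u)+.5)/np.array(s)-.5+np.array(o)
R=np.array([.4756,.0382,.032]);ax=np.array([.1524,.9883,0])
B=atz('top',k([(617,164),(602,264)],6,(236,195)),.032);print('blue',B,B.mean(0),'entry corners',R-.095*ax)
print('dark',(atz('top',k([(300,165),(343,170)],6,(236,195)),.032)-R)@ax)
c=k([(594-539,527-360),(667-539,527-360)],(241/55,4),(285,180));print('side blue',atz('side',c,.032).mean(0))
s=cv2.imread('pics/side0.png').astype(int);m=(s[...,2]>120)&(s[...,2]>1.8*s[...,0])
m[:245]=0;m[295:]=0;m[:,:310]=0;m[:,350:]=0
ys,xs=np.nonzero(m);print('side orange',xs.min(),xs.max(),ys.min(),ys.max(),xs.mean(),ys.mean())
for P in([.4745,-.2739],[.4745,-.269]):
    a=np.radians(14);C=np.array([[P[0]+x*np.cos(a)-y*np.sin(a),P[1]+x*np.sin(a)+y*np.cos(a),z] for x in(-.017,.017) for y in(-.008,.008) for z in(.03,.07)])
    q=proj('side',C);print(q.min(0),q.max(0))
S=status.sense();M=Ro.from_quat(S['tool_rot']).as_matrix();print(M)
```

```text
blue [[ 0.4809 -0.058   0.032 ]
 [ 0.4411 -0.052   0.032 ]] [ 0.461 -0.055  0.032] entry corners [ 0.4611 -0.0557  0.032 ]
dark [0.0305 0.0133]
side blue [ 0.4637 -0.0573  0.032 ]
side orange 320 336 252 258 327.52054794520546 255.06849315068493
[317.086  250.0773] [337.0548 275.2863]
[316.6798 248.8293] [336.5495 273.9105]
[[-0.0011 -0.8961  0.4438]
 [-0.0015  0.4438  0.8961]
 [-1.      0.0003 -0.0019]]
```

Request:
arm_command(
  series=[
    [[0,-30,-36,0],[0,-30,-36,0],[0,-30,-36,0],[0,-30,-36,0],[0,-30,-36,0],[0,-30,-36,0],[0,-30,-36,0],[0,-30,-36,0],[0,-30,-36,0],[0,-30,-36,0]],
  ],
)

```text
t: 1.1
tcp_pos: [0.3863, 0.1026, 0.2313]
tool_rot: [-0.373, 0.601, 0.373, 0.601]
force: [0.6, 0.7, 0.5]
finger_gap: 0.998
```

Request:
arm_command(
  series=[
    [[0,-30,-36,0],[0,-30,-36,0],[0,-30,-36,0],[0,-30,-36,0],[0,-30,-36,0],[0,-30,-36,0],[0,-30,-36,0],[0,-30,-36,0],[0,0,0,0.14],[0,0,0,0.14]],
  ],
)

```text
t: 2.1
tcp_pos: [0.4735, -0.262, 0.2306]
tool_rot: [-0.282, 0.648, 0.283, 0.648]
force: [0.4, -0.4, -1.1]
finger_gap: 0.993
```

Request:
arm_command(
  series=[
    [[0,0,0,0.14],[0,0,0,0.14],[0,0,0,0.14],[0,0,0,0.14],[0,0,0,0.14],[0,0,0,0.14],[0,0,0,0.14],[0,0,0,0.14],[0,0,0,0.14],[0,0,0,0.14]],
  ],
)

```text
t: 3.1
tcp_pos: [0.4734, -0.26, 0.2309]
tool_rot: [0.201, 0.678, -0.2, 0.678]
force: [0.5, -0.3, 0.1]
finger_gap: 1.007
```

Request:
arm_command(
  series=[
    [[0,0,0,0.14],[0,0,0,0.14],[0,0,0,0.14],[0,0,0,0.14],[0,0,0,0.14],[0,0,0,0],[0,0,0,0]],
  ],
)

```text
t: 3.8
tcp_pos: [0.4735, -0.2601, 0.2311]
tool_rot: [0.418, 0.57, -0.418, 0.57]
force: [0.0, -0.1, -0.2]
finger_gap: 1.002
```

```bash
cat >> h.py <<'E'
from station import status
from scipy.spatial.transform import Rotation as Ro
def go(target,jaw_deg=None):
    S=status.sense();M=Ro.from_quat(S['tool_rot']).as_matrix()
    z=np.degrees(np.arctan2(M[1,2],M[0,2]))
    print('t',S['t'],'tcp',S['tcp_pos'].round(4),'jaw',z.round(2),'tool-mm',(M.T@(np.array(target)-S['tcp_pos'])*1e3).round(1),'turn',None if jaw_deg is None else round(-np.radians((jaw_deg-z+180)%360-180),4),'F',S['force'].round(2),'T',S['ft_torque'].round(2),'tilt',M[:,0].round(4),'gap',round(S['finger_gap'],3))
E
python3 -c "
from h import *
go([.4745,-.272,.10],-76.5)"
```

```text
t 3.8 tcp [ 0.4735 -0.2601  0.2311] jaw -72.54 tool-mm [131.1  -2.6  11.7] turn 0.0691 F [ 0.04 -0.12 -0.18] T [-0.01  0.02  0.06] tilt [-5.e-04  4.e-04 -1.e+00] gap 1.002
```

Request:
arm_command(
  series=[
    [[0,-2.6,11.7,0.069],[30,0,0,0],[40,0,0,0],[40,0,0,0],[20,0,0,0],[0,0,0,0],[0,0,0,0]],
  ],
  jaw=70,
)

```text
t: 4.5
tcp_pos: [0.4749, -0.2724, 0.1014]
tool_rot: [0.438, 0.555, -0.438, 0.555]
force: [1.5, -0.2, -0.1]
finger_gap: 0.704
```

```bash
python3 -c "
from h import *
from station import snapshot
import cv2
go([.4745,-.272,.036],-76.5)
im=snapshot('side')[:,:,::-1];t=snapshot('top')[:,:,::-1]
a=cv2.resize(im[225:300,290:370],(400,375),interpolation=2);b=cv2.resize(t[190:265,385:465],(400,375),interpolation=2)
cv2.imwrite('pics/app.png',np.hstack([a,b]))"
```

```text
t 4.5 tcp [ 0.4749 -0.2724  0.1014] jaw -76.59 tool-mm [65.4 -0.3 -0.5] turn -0.0015 F [ 1.5  -0.19 -0.14] T [-0.03 -0.02 -0.04] tilt [-1.e-04  1.e-04 -1.e+00] gap 0.704
```

View pics/app.png

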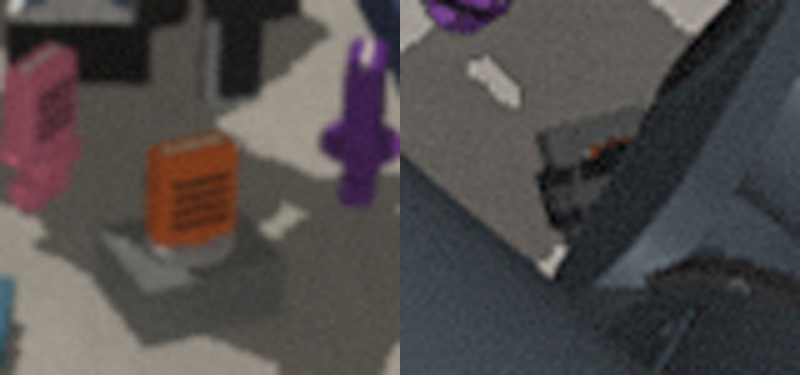

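```bash
python3 -c "
from h import *
print((proj('side',[[.468,-.243,.106],[.482,-.302,.106],[.4749,-.272,.07]])-[290,225])*5)
for y in (-.270,-.272,-.274,-.276):
  a=np.radians(13.5);C=[[.4745+x*np.cos(a)-w*np.sin(a),y+x*np.sin(a)+w*np.cos(a),z] for x,w,z in ((-.017,-.008,.07),(.017,-.008,.07),(-.017,-.008,.03),(.017,-.008,.03),(.017,.008,.07))]
  print(y,((proj('side',C)-[290,225])*5).round(0).tolist())
"
```

```text
[[157.99193799  23.86502343]
 [222.80288705  95.48097546]
 [186.43588313 140.67732067]]
-0.27 [[152.0, 156.0], [233.0, 140.0], [150.0, 246.0], [230.0, 229.0], [216.0, 121.0]]
-0.272 [[153.0, 159.0], [234.0, 143.0], [151.0, 249.0], [231.0, 231.0], [217.0, 123.0]]
-0.274 [[154.0, 162.0], [235.0, 145.0], [152.0, 251.0], [232.0, 234.0], [218.0, 126.0]]
-0.276 [[155.0, 164.0], [236.0, 148.0], [152.0, 254.0], [233.0, 237.0], [219.0, 128.0]]
```

Request:
arm_command(
  series=[
    [[25,0,-0.5,0],[25,0,0,0],[15,0,0,0],[0,0,0,0],[0,0,0,0]],
  ],
  jaw=60,
)

```text
t: 5.1
tcp_pos: [0.4753, -0.2724, 0.0375]
tool_rot: [0.438, 0.554, -0.439, 0.556]
force: [-0.6, -0.7, 0.7]
finger_gap: 0.598
```

Request:
arm_command(
  series=[
    [[0,0,0,0],[0,0,0,0],[0,0,0,0],[0,0,0,0],[0,0,0,0],[0,0,0,0],[0,0,0,0],[0,0,0,0]],
  ],
  jaw=0,
  force=40,
)

```text
t: 5.9
tcp_pos: [0.4752, -0.2722, 0.0375]
tool_rot: [0.439, 0.554, -0.439, 0.555]
force: [0.2, -0.8, 7.0]
finger_gap: 0.182
```

```bash
python3 -c "
from h import *
go([.4745,-.272,.036],-76.5)"
```

```text
t 5.9 tcp [ 0.4752 -0.2722  0.0375] jaw -76.66 tool-mm [ 1.5 -0.6 -0.4] turn -0.0028 F [ 0.21 -0.82  7.01] T [0.16 0.05 0.  ] tilt [ 0.0016 -0.0014 -1.    ] gap 0.182
```

Request:
arm_command(
  series=[
    [[-5,0,0,0],[-10,0,0,0],[-15,0,0,0],[-20,0,0,0],[-25,0,0,0],[-15,0,0,0],[0,0,0,0],[0,0,0,0]],
  ],
  force=60,
)

```text
t: 6.7
tcp_pos: [0.4743, -0.2715, 0.1264]
tool_rot: [0.439, 0.555, -0.439, 0.555]
force: [0.1, -0.1, -2.1]
finger_gap: 0.178
```

```bash
python3 -c "
from h import *
from station import snapshot
import cv2
go([.461,-.0555,.128],-8.8)
im=snapshot('side')[:,:,::-1]
cv2.imwrite('pics/lift.png',cv2.resize(im[200:300,270:390],(720,600),interpolation=2))"
```

```text
t 6.7 tcp [ 0.4743 -0.2715  0.1264] jaw -76.66 tool-mm [  -1.6   36.9 -213.2] turn -1.1844 F [ 0.09 -0.11 -2.09] T [ 0.04 -0.   -0.02] tilt [ 0. -0. -1.] gap 0.178
```

View pics/lift.png

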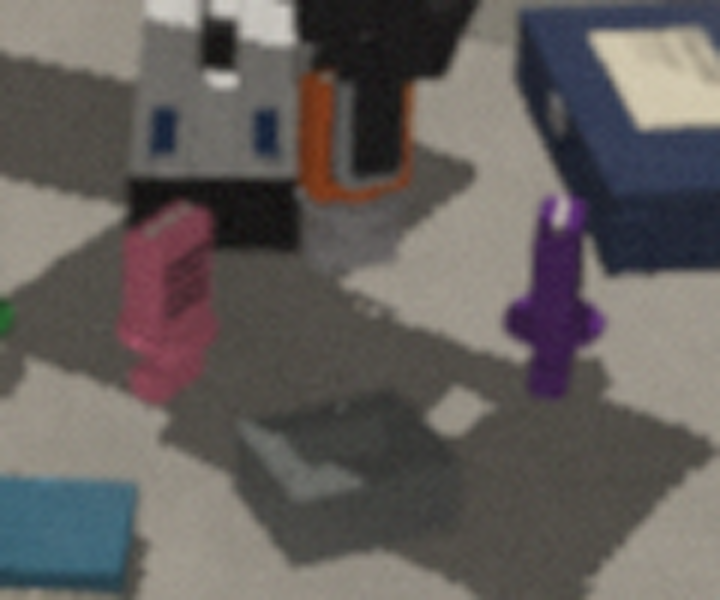

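```bash
python3 -c "
from h import *
a=np.radians(13.4)
for d in (-.003,0,.003):
  C=[[.4743+(x+d)*np.cos(a)-w*np.sin(a),-.2715+(x+d)*np.sin(a)+w*np.cos(a),z] for x,w,z in ((-.017,.008,.119),(-.017,-.008,.119),(.017,-.008,.119),(.017,.008,.119),(.0,-.008,.119))]
  print(d,((proj('side',C)-[270,200])*6).round(0).tolist())
C=[[.4743+(x)*np.cos(a)-w*np.sin(a),-.2715+(x)*np.sin(a)+w*np.cos(a),.126] for x,w in ((-.011,-.008),(-.011,-.018),(.011,-.018),(.011,-.008))]
print('finger',((proj('side',C)-[270,200])*6).round(0).tolist())
"
```

```text
-0.003 [[277.0, 182.0], [297.0, 204.0], [397.0, 186.0], [376.0, 164.0], [347.0, 195.0]]
0 [[286.0, 180.0], [306.0, 203.0], [406.0, 185.0], [384.0, 163.0], [356.0, 194.0]]
0.003 [[295.0, 179.0], [315.0, 201.0], [414.0, 183.0], [393.0, 161.0], [365.0, 192.0]]
finger [[324.0, 180.0], [337.0, 194.0], [403.0, 182.0], [389.0, 168.0]]
```

Request:
arm_command(
  series=[
    [[-20,0,0,0],[0,6,-25,0],[0,6,-35,0],[0,6,-35,0],[0,6,-35,0],[0,6,-35,0],[0,6,-30,0],[0,0,-15,0],[0,0,0,-0.1],[0,0,0,-0.1]],
  ],
)

```text
t: 7.75
tcp_pos: [0.4605, -0.0585, 0.1456]
tool_rot: [0.379, 0.597, -0.38, 0.596]
force: [-0.7, 0.6, -1.8]
finger_gap: 0.18
```

Request:
arm_command(
  series=[
    [[0,0,0,-0.12],[0,0,0,-0.12],[0,0,0,-0.12],[0,0,0,-0.12],[0,0,0,-0.12],[0,0,0,-0.12],[0,0,0,-0.12],[0,0,0,-0.12],[0,0,0,-0.024],[0,0,0,0]],
  ],
)

```text
t: 8.75
tcp_pos: [0.4609, -0.0593, 0.1458]
tool_rot: [0.055, 0.705, -0.055, 0.705]
force: [-0.3, -0.4, -3.2]
finger_gap: 0.174
```

```bash
python3 -c "
from h import *
go([.4606,-.058,.09],-8.8)"
```

```text
t 8.75 tcp [ 0.4609 -0.0593  0.1458] jaw -8.94 tool-mm [55.8  1.3 -0.4] turn -0.0025 F [-0.26 -0.38 -3.18] T [-0.05  0.01  0.06] tilt [-1.e-03  2.e-04 -1.e+00] gap 0.174
```

Request:
arm_command(
  series=[
    [[30,1.3,-0.4,-0.002],[20,0,0,0],[20,0,0,0],[0,0,0,0],[0,0,0,0]],
  ],
)

```text
t: 9.25
tcp_pos: [0.4609, -0.0578, 0.0762]
tool_rot: [0.054, 0.705, -0.054, 0.705]
force: [-0.1, -0.5, -1.9]
finger_gap: 0.18
```

```bash
python3 -c "
from h import *
from station import snapshot
import cv2
go([.4606,-.058,.0435],-8.8)
im=snapshot('side')[:,:,::-1]; t=snapshot('top')[:,:,::-1]
a=cv2.resize(im[160:250,270:350],(480,540),interpolation=2);b=cv2.resize(t[190:260,310:350],(309,540),interpolation=2)
cv2.imwrite('pics/ent.png',np.hstack([a,b]))"
```

```text
t 9.25 tcp [ 0.4609 -0.0578  0.0762] jaw -8.77 tool-mm [32.7 -0.3 -0.2] turn 0.0005 F [-0.12 -0.47 -1.91] T [-0.03 -0.03  0.05] tilt [-9.e-04  3.e-04 -1.e+00] gap 0.18
```

View pics/ent.png

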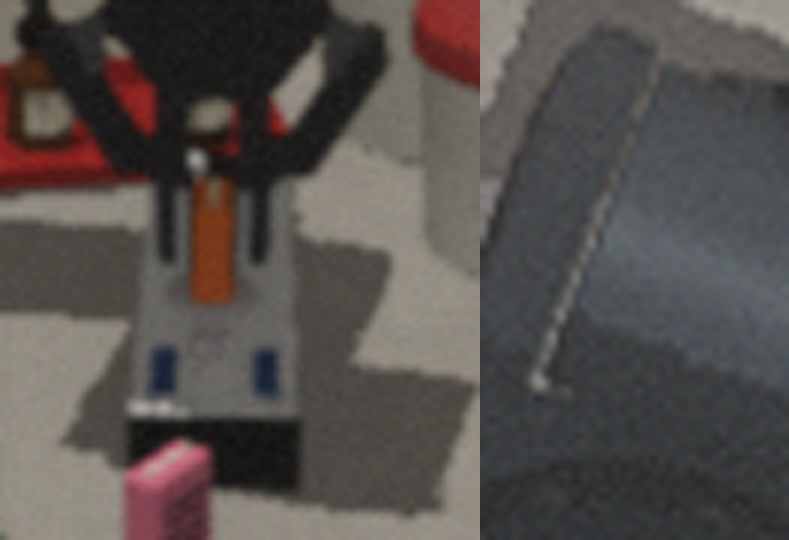

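```bash
python3 -c "
from h import *
ax=np.array([.1535,.988,0]);p=np.array([.4609,-.0578,.0762])+.0025*ax-.017*ax
for z in(.070,.108):print(((proj('side',p+[0,0,z-.0762])-[270,160])*6).round(1))
for e in([.4611,-.0557,.032],[.461,-.055,.032],[.4637,-.0573,.032]):
  n=np.array([.988,-.1535,0])
  print(((proj('side',[e+.02*n,e-.02*n,np.array(e)])-[270,160])*6).round(1).tolist())
"
```

```text
[[206.5 296.9]]
[[207.3 205.2]]
[[257.2, 367.5], [154.6, 366.1], [205.9, 366.8]]
[[256.6, 366.7], [154.2, 365.3], [205.4, 366.0]]
[[264.4, 368.9], [161.8, 367.6], [213.1, 368.2]]
```

Request:
arm_command(
  series=[
    [[3,0,0.3,0],[3,0,0,0],[3,0,0,0],[2,0,0,0],[2,0,0,0],[2,0,0,0],[0,0,0,0]],
  ],
)

```text
t: 10.05
tcp_pos: [0.461, -0.0577, 0.061]
tool_rot: [0.054, 0.705, -0.054, 0.705]
force: [-0.5, 0.4, -2.3]
finger_gap: 0.178
```

Request:
arm_command(
  series=[
    [[2,0,0,0],[2,0,0,0],[2,0,0,0],[2,0,0,0],[2,0,0,0],[0,0,0,0]],
  ],
)

```text
t: 10.65
tcp_pos: [0.4612, -0.0577, 0.0511]
tool_rot: [0.054, 0.705, -0.054, 0.705]
force: [-0.4, -0.3, -2.3]
finger_gap: 0.181
```

Request:
arm_command(
  series=[
    [[2,0,0,0],[1.5,0,0,0],[1,0,0,0],[1,0,0,0],[0,0,0,0]],
  ],
)

```text
t: 11.15
tcp_pos: [0.4611, -0.0577, 0.0457]
tool_rot: [0.054, 0.705, -0.054, 0.705]
force: [0.3, -0.3, -2.1]
finger_gap: 0.178
```

Request:
arm_command(
  series=[
    [[0.5,0,0,0],[0.5,0,0,0],[0.5,0,0,0],[0.5,0,0,0],[0,0,0,0]],
  ],
)

```text
t: 11.65
tcp_pos: [0.4612, -0.0578, 0.0438]
tool_rot: [0.054, 0.705, -0.054, 0.705]
force: [0.4, -0.4, -2.0]
finger_gap: 0.179
```

Request:
arm_command(
  series=[
    [[0.5,0,0,0],[0.5,0,0,0],[0,0,0,0]],
  ],
)

```text
t: 11.95
tcp_pos: [0.4612, -0.0578, 0.0436]
tool_rot: [0.054, 0.705, -0.054, 0.705]
force: [-0.5, 0.3, 6.6]
finger_gap: 0.178
```

Request:
arm_command(
  series=[
    [[-0.6,0,0,0],[0,4,0,0],[0,8,0,0],[0,8,0,0],[0,0,0,0]],
  ],
)

```text
t: 12.45
tcp_pos: [0.4648, -0.0367, 0.0436]
tool_rot: [0.054, 0.705, -0.053, 0.705]
force: [1.6, 3.1, 3.4]
finger_gap: 0.179
```

```bash
python3 -c "
from h import *
go([.4611,-.0557,.0435],-8.8)"
```

```text
t 12.45 tcp [ 0.4648 -0.0367  0.0436] jaw -8.68 tool-mm [  0.1 -19.3  -0.8] turn 0.0022 F [1.58 3.15 3.4 ] T [ 0.44 -0.23 -0.01] tilt [ 1.e-03  4.e-04 -1.e+00] gap 0.179
```

Request:
arm_command(
  series=[
    [[-0.2,0,0,0],[0,0,0,0],[0,0,0,0]],
  ],
)

```text
t: 12.75
tcp_pos: [0.4641, -0.0378, 0.0436]
tool_rot: [0.054, 0.705, -0.054, 0.705]
force: [0.0, 2.2, 1.9]
finger_gap: 0.178
```

Request:
arm_command(
  series=[
    [[-0.2,4,0,0],[0,8,0,0],[0,8,0,0],[0,8,0,0],[0,8,0,0],[0,8,0,0],[0,4,0,0],[0,2,0,0],[0,0,0,0],[0,0,0,0]],
  ],
)

```text
t: 13.75
tcp_pos: [0.4719, 0.0113, 0.0438]
tool_rot: [0.054, 0.705, -0.054, 0.705]
force: [-0.5, -0.3, -1.7]
finger_gap: 0.178
```

```bash
python3 -c "
from h import *
go([.4611,-.0557,.0435],-8.8)"
```

```text
t 13.75 tcp [0.4719 0.0113 0.0438] jaw -8.71 tool-mm [  0.3 -67.9  -0.5] turn 0.0015 F [-0.55 -0.29 -1.67] T [ 0.02 -0.    0.  ] tilt [ 0.e+00 -1.e-04 -1.e+00] gap 0.178
```

Request:
arm_command(
  series=[
    [[0,2,0,0],[0,2,0,0],[0,2,0,0],[0,2,0,0],[0,2,0,0],[0,0,0,0],[0,0,0,0]],
  ],
)

```text
t: 14.45
tcp_pos: [0.4733, 0.0214, 0.0438]
tool_rot: [0.054, 0.705, -0.054, 0.705]
force: [0.1, 0.6, -1.3]
finger_gap: 0.176
```

Request:
arm_command(
  series=[
    [[0,1,0,0],[0,1,0,0],[0,1,0,0],[0,1,0,0],[0,1,0,0],[0,1,0,0],[0,0,0,0]],
  ],
)

```text
t: 15.15
tcp_pos: [0.4742, 0.0274, 0.0438]
tool_rot: [0.054, 0.705, -0.054, 0.705]
force: [0.9, -0.0, -1.2]
finger_gap: 0.181
```

Request:
arm_command(
  series=[
    [[0,1,0,0],[0,1,0,0],[0,1,0,0],[0,1,0,0],[0,1,0,0],[0,1,0,0],[0,1,0,0],[0,0,0,0]],
  ],
)

```text
t: 15.95
tcp_pos: [0.4753, 0.0343, 0.0438]
tool_rot: [0.054, 0.705, -0.054, 0.705]
force: [-0.0, -0.2, -1.5]
finger_gap: 0.178
```

Request:
arm_command(
  series=[
    [[0,1,0,0],[0,1,0,0],[0,1,0,0],[0,1,0,0],[0,1,0,0],[0,1,0,0],[0,1,0,0],[0,0,0,0]],
  ],
)

```text
t: 16.75
tcp_pos: [0.4763, 0.0404, 0.0439]
tool_rot: [0.053, 0.705, -0.054, 0.705]
force: [-1.5, -6.9, -1.1]
finger_gap: 0.179
```

Request:
arm_command(
  series=[
    [[0,-1,0,0],[0,-1,0,0],[0,-0.5,0,0],[0,0,0,0],[0,0,0,0]],
  ],
)

```text
t: 17.25
tcp_pos: [0.476, 0.0385, 0.0438]
tool_rot: [0.054, 0.705, -0.054, 0.705]
force: [-1.2, -4.4, -1.7]
finger_gap: 0.178
```

```bash
python3 -c "
from h import *
go([.4611,-.0557,.0435],-8.8)"
```

```text
t 17.25 tcp [0.476  0.0385 0.0438] jaw -8.71 tool-mm [  0.4 -95.3  -0.5] turn 0.0016 F [-1.16 -4.44 -1.73] T [-0.95  0.16  0.02] tilt [-0.e+00 -2.e-04 -1.e+00] gap 0.178
```

Request:
arm_command(
  series=[
    [[0,-1,0,0],[0,0,0,0],[0,0,0.2,-0.08],[0,0,0.2,-0.08],[0,0,0.2,-0.08],[0,0,0,0]],
  ],
)

```text
t: 17.85
tcp_pos: [0.4783, 0.0373, 0.044]
tool_rot: [-0.031, 0.705, 0.031, 0.708]
force: [1.9, -4.7, -2.4]
finger_gap: 0.179
```

```bash
python3 -c "
from h import *
go([.4758,.0375,.0438],81.3)"
```

```text
t 17.85 tcp [0.4783 0.0373 0.044 ] jaw 5.02 tool-mm [ 0.2  0.4 -2.5] turn -1.3313 F [ 1.89 -4.65 -2.38] T [-0.85 -0.39 -0.07] tilt [ 3.9e-03 -5.0e-04 -1.0e+00] gap 0.179
```

Request:
arm_command(
  series=[
    [[0,0,0,0],[0,0,0,0]],
  ],
)

```text
t: 18.05
tcp_pos: [0.4775, 0.0374, 0.044]
tool_rot: [-0.031, 0.706, 0.031, 0.707]
force: [1.8, -4.2, -1.6]
finger_gap: 0.178
```

```bash
python3 -c "
from h import *
go([.4764,.0375,.0438],81.3)"
```

```text
t 18.05 tcp [0.4775 0.0374 0.044 ] jaw 4.97 tool-mm [ 0.2  0.2 -1.1] turn -1.3322 F [ 1.77 -4.22 -1.63] T [-0.87 -0.37 -0.1 ] tilt [ 2.1e-03 -3.0e-04 -1.0e+00] gap 0.178
```

Request:
arm_command(
  series=[
    [[0,-0.5,0.2,-0.1],[0,0,0.25,-0.1],[0,0,0.25,-0.1],[0,0,0.25,-0.1],[0,0,0,0]],
  ],
)

```text
t: 18.55
tcp_pos: [0.4771, 0.0375, 0.0438]
tool_rot: [-0.17, 0.686, 0.171, 0.686]
force: [1.2, -3.3, -2.0]
finger_gap: 0.178
```

```bash
python3 -c "
from h import *
go([.4764,.0375,.0438],81.3)"
```

```text
t 18.55 tcp [0.4771 0.0375 0.0438] jaw 27.91 tool-mm [-0.   0.3 -0.6] turn -0.9319 F [ 1.19 -3.33 -2.04] T [-0.57 -0.25  0.02] tilt [-6.e-04  3.e-04 -1.e+00] gap 0.178
```

Turning freely (36°, torque about zero). Continue.

Request:
arm_command(
  series=[
    [[0,0,0.25,-0.1],[0,0,0.25,-0.1],[0,0,0.25,-0.1],[0,0,0.25,-0.1],[0,0,0.25,-0.1],[0,0,0,0]],
  ],
)

```text
t: 19.15
tcp_pos: [0.4767, 0.039, 0.0436]
tool_rot: [-0.333, 0.624, 0.335, 0.622]
force: [-0.8, 1.6, -1.8]
finger_gap: 0.178
```

```bash
python3 -c "
from h import *
go([.4764,.0375,.0438],81.3)"
```

```text
t 19.15 tcp [0.4767 0.039  0.0436] jaw 56.44 tool-mm [-0.2 -0.6 -1.5] turn -0.4339 F [-0.81  1.58 -1.79] T [0.08 0.04 0.02] tilt [-0.0032  0.0014 -1.    ] gap 0.178
```

Request:
arm_command(
  series=[
    [[0,0,0.25,-0.1],[0,0,0.25,-0.1],[0,0,0.25,-0.1],[0,0,0.25,-0.1],[0,0,0.1,-0.035],[0,0,0,0],[0,0,0,0]],
  ],
)

```text
t: 19.85
tcp_pos: [0.478, 0.0395, 0.0436]
tool_rot: [-0.46, 0.537, 0.461, 0.536]
force: [-0.1, -0.3, -2.3]
finger_gap: 0.176
```

```bash
python3 -c "
from h import *
go([.4764,.0375,.0438],81.3)"
```

```text
t 19.85 tcp [0.478  0.0395 0.0436] jaw 81.36 tool-mm [-0.1  1.3 -2.3] turn 0.001 F [-0.11 -0.29 -2.32] T [ 0.   -0.03 -0.02] tilt [-1.5e-03  6.0e-04 -1.0e+00] gap 0.176
```

Request:
arm_command(
  series=[
    [[0.2,0,0,0],[0,0,0,0],[0,0,0,0],[0,0,0,0],[0,0,0,0],[0,0,0,0]],
  ],
  jaw=60,
)

```text
t: 20.45
tcp_pos: [0.4788, 0.0391, 0.0436]
tool_rot: [-0.462, 0.536, 0.462, 0.536]
force: [1.4, 0.1, 0.9]
finger_gap: 0.6
```

Request:
arm_command(
  series=[
    [[-5,0,0,0],[-15,0,0,0],[-30,0,0,0],[-40,0,0,0],[-40,0,0,0],[-20,-10,0,0],[0,-40,0,0],[0,-40,0,0],[0,0,0,0]],
  ],
)

```text
t: 21.35
tcp_pos: [0.5738, 0.0245, 0.195]
tool_rot: [-0.464, 0.534, 0.459, 0.538]
force: [-0.4, -0.2, -0.0]
finger_gap: 0.599
```

```bash
python3 -c "
from h import *
from station import snapshot
import cv2
go([.4758,.0375,.0438],81.3)
im=snapshot('side')[:,:,::-1]; t=snapshot('top')[:,:,::-1]
a=cv2.resize(im[160:250,265:345],(480,540),interpolation=2);b=cv2.resize(t[190:260,250:290],(309,540),interpolation=2)
cv2.imwrite('pics/end.png',np.hstack([a,b]))"
```

```text
t 21.35 tcp [0.5738 0.0245 0.195 ] jaw 81.49 tool-mm [150.3 100.2  -1.6] turn 0.0032 F [-0.37 -0.15 -0.  ] T [ 0.02 -0.02  0.04] tilt [ 0.0088 -0.0014 -1.    ] gap 0.599
```

View pics/end.png

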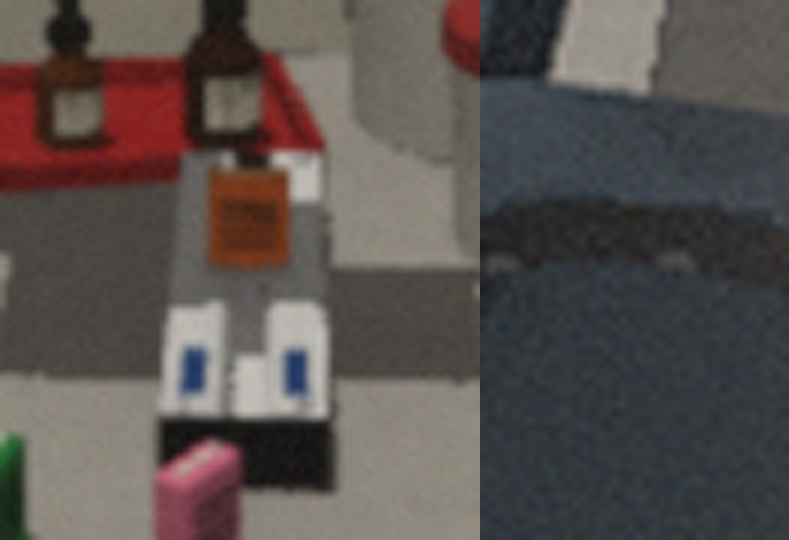

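The side view shows the stud upright and crosswise. Its bar centre is at column 249 of the crop and the rail spans about 172–326, so it is centred, and the gripper is well clear.

Request:
arm_command(
  series=[
    [[0,0,0,0],[0,0,0,0],[0,0,0,0]],
  ],
)

```text
t: 21.75
tcp_pos: [0.5667, 0.0261, 0.1936]
tool_rot: [-0.461, 0.536, 0.462, 0.535]
force: [-0.8, 0.1, 0.2]
finger_gap: 0.6
```

```bash
python3 -c "
from h import *
go([.4758,.0375,.0438])
from station import ticket
print(ticket.sign_off())"
```

```text
t 21.75 tcp [0.5667 0.0261 0.1936] jaw 81.54 tool-mm [149.9  91.4  -2.1] turn None F [-0.8   0.12  0.22] T [-0.01  0.02  0.01] tilt [-1.1e-03  2.0e-04 -1.0e+00] gap 0.6
the job is handed in; nothing more can be done
None
```

The orange stud is locked crosswise in the rail at the hidden stop, released, and handed in at about 22 s. I lifted it from the grey block and seated it at the blue marks, with about 9 N on the rail. I then slid it along until the stop pushed back at 7 N, backed off to a light touch, turned it a quarter turn and let go.

- **Turn:** there was almost no resisting torque, and the side forces were near zero at the end. The jaw angle came to 81.4°, against about 81.2° measured for the rail.
- **Position:** the last side picture shows the stud upright and centred across the rail, with the gripper clear and touching nothing. I saw no bystander touched or moved.
- **Checks that failed or disagreed:**
  - The side camera read about 2 mm off the top camera, so I relied on positions relative to the rail.
  - The stud sat about 2.5 mm off-centre in the jaws. I corrected for that during the turn.
  - The last top view was blocked by the arm, so only the side view confirms the final position.

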